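# Put cleaned vacuum parts into their foam nests

### The job

Put each of the four cleaned vacuum parts into the yellow-floored foam nest of its own shape and size: the large steel flange in the large round nest, the small ceramic feedthrough in the small round one, the red valve block in the square one and the brass bar in the oblong one. Each must stand upright, flat on the yellow floor and squared up with its nest; set the parts down gently rather than dropping them, and leave the amber glass bottle standing where it is.

Things in the scene. Friction and masses are not known exactly. Their poses are not given: they have to be found in the camera images.
- big_flange_center (a point): Large steel blanking flange standing upright: round disc 64 mm across and 10 mm thick at the bottom, with a steel stub 28 mm across rising from its middle to 52 mm in all (take it by the stub). Point: on the axis, 26 mm above its underside; z up.
- feedthrough_center (a point): Small electrical feedthrough standing upright: round copper disc 40 mm across and 8 mm thick at the bottom, with a white ceramic stem 22 mm across rising from its middle to 52 mm (take it by the stem), topped by a 6 mm copper pin tip (look only). Point: on the axis, 26 mm above its underside; z up.
- valve_block_center (a point): Red square valve block, 44 x 44 mm and 40 mm high, with a black port on top. Point: its centre, 20 mm above its underside; x and y along its sides, z up.
- manifold_center (a point): Oblong brass manifold bar, 84 mm (x) x 30 mm (y) and 40 mm high, with two dark ports on top. Point: its centre, 20 mm above its underside; x along its length, z up.
- big_round_nest_floor (a point): Large round nest, for the large flange: recess 80 mm across, 100 mm outside. Fixed black foam block with a flat bright-yellow recess floor; the rim stands 5 mm above that floor and is 10 mm wide; the floor is 4 mm above the mat. Point: centre of the recess floor, z up.
- small_round_nest_floor (a point): Small round nest, for the small feedthrough: recess 56 mm across, 76 mm outside. Fixed black foam block with a flat bright-yellow recess floor; the rim stands 5 mm above that floor and is 10 mm wide; the floor is 4 mm above the mat. Point: centre of the recess floor, z up.
- square_nest_floor (a point): Square nest, for the red valve block: recess 60 x 60 mm, 80 x 80 mm outside. Fixed black foam block with a flat bright-yellow recess floor; the rim stands 5 mm above that floor and is 10 mm wide; the floor is 4 mm above the mat. Point: centre of the recess floor, z up, x and y along the sides.
- oblong_nest_floor (a point): Oblong nest, for the brass bar: recess 100 mm (x) x 46 mm (y), 120 x 66 mm outside. Fixed black foam block with a flat bright-yellow recess floor; the rim stands 5 mm above that floor and is 10 mm wide; the floor is 4 mm above the mat. Point: centre of the recess floor, z up, x along its length.
- amber_bottle_center (a point): Small amber glass bottle with a white cap, 42 mm across and 80 mm high, standing among the parts, to be left standing where it is. A low white dish 72 mm across and 22 mm high, and two flat rings, copper and green, 4 mm thick, also lie among them and play no part. Point: on its axis, 40 mm above its underside.
There are look-alikes about, which are no part of the job. Of the things shaped like the part that bears valve_block_center, the red one is meant.

How it is judged:
By the outcome, as a careful person would: the job done as asked, in the order asked, and still so for the second after the job is handed in, with the robot touching nothing.
It also fails if it takes over 120 s, if anything falls off the work surface, if the arm or the gripper's body presses on something with over 40 N, if the wrist force passes 120 N, or if a joint passes its speed limit or range.

### The arm

A 6-joint arm with a two-finger parallel gripper is mounted at the origin on the work surface. World frame = base frame: x ahead of the robot, y to its left, z up, the work surface at z = 0. Lengths are in m, angles in rad, forces in N, time in s.
With the tool pointing down it reaches from about 0.3 to 0.825 m from the base axis. Payload 5.4 kg.
Tool frame: the origin (TCP) lies midway between the tips of the shut fingers; the grasp point (between the pads) lies 19 mm behind it (robot.hold_point_z is the z of the grasp point in the tool frame, in m); z points along the fingers, y is the line along which they close (so a half turn about z gives the same grasp; the last joint's range is limited). The gripper opens to 92 mm and grips with 3 to 60 N. Pads are 20 mm wide; open, the fingers measure 128 mm over their backs; the gripper's body (75 mm by 189 mm) begins 69 mm behind the grasp point.
Start: joints at [1.104, 0.158, 1.597, -0, 1.386, -0.21], TCP at [0.146, 0.556, 0.215] pointing down, gripper open.
Joint ranges: [-2.91, 2.91], [-0.94, 2.29], [0.18, 2.7], [-1.29, 4.43], [0.17, 2.64], [-3, 3]. Speed limits (rad/s): [2.57, 2.57, 3.14, 3.14, 3.14, 3.14].

### API

Orientations are given as a rotation vector (axis times angle).
In Python, from plant import robot gives the robot as it stands.
- The arm moves only by the tool arm_command, never from a script. Its argument "series" is a list of rows, each a list of 7 numbers: the shift along the tool's x, y, z normalised to -1 to 1, where 1 is 10 cm, then the turn, a rotation vector about the tool's x, y, z normalised to -1 to 1, where 1 is 60 degrees, then the opening, from 0 (shut) to 1 (fully open). In form: [[tx, ty, tz, wx, wy, wz, grip], ...]. A call has 1 to 20 rows; each row is the pose to reach, as a shift and turn from the pose commanded when the call began, along the tool's axes at that moment; what a row does not reach only later rows make up. A row lasts 1/10 s, in which the tool goes at most 50 mm and 8.59 degrees, less where a joint would pass 70% of its speed; a pose out of reach is approached as far as the arm can. A call with a number of a shift or a turn outside -1 to 1 is refused whole. A call with a gripper value outside its range is refused whole. The fingers move at their own pace and stop on an object; "force" is the grip in N (left out, the last holds). Time passes only in rows, so rows that repeat a pose let the fingers close. It gives the time, the measured TCP pose, the force, the opening and the grip force at its end, in the units of the state.
- robot.read_state(): the state, without advancing time (a new reading comes with each control period).
- robot.read_camera(name): name is "side" or "top"; returns a dict with "pixels" (420x560x3 uint8, red, green, blue), "fov_y" (degrees; the focal length in pixels is half the picture's height over the tangent of half this angle, whatever the lens; pixels are square), "cx", "cy" (the principal point, pixels), "xyz" and "orientation" of the camera in the world. Camera axes: x right, y down, z forward; pixel columns grow to the right and rows downward; lengths in m; the calibration is good to about 2 mm. A picture is of the moment at which its call begins. There is no depth.
- robot.finish_job(): hands the job in; it is judged then, once.
The state is a dict: "t": time; "q": joint angles; "qd": joint speeds; "joint_torque": joint torques, N m; "eef_pos": TCP position; "tool_rot": TCP orientation; "wrist_force": force on the tool from outside, world axes, zero at the start; "torque": the same for the moment, N m; "grip_width": opening from 0.0 (shut) to 1.0 (fully open); "finger_force": force on a finger pad.
Only numpy, scipy, OpenCV 4.12 (cv2) and the standard library are available. Lean on these libraries where they do the work, as an engineer would, in place of code of your own. Each camera call takes 0.05 s, during which the arm holds its last target. There are 200 camera calls.

## Working session

There is one attempt and no reset: what is moved stays moved. The work goes in short steps, Python scripts to look and compute and a tool call to move; the robot and the scene stay as the last step left them, time stands still between calls to the robot, and variables do not carry over. Pictures are saved under pics/ and viewed, at most 14 in all, crops included, and the job is handed in when it is done.

Besides the shell and the picture viewer there is one more tool, called after "Request:" as name(argument=value, ...), one argument or row to a line, values as JSON. arm_command: Moves the arm, as the interface text tells. Scaled input: -1 to 1 covers 10 cm each way for a shift and 60 degrees each way for a turn. Its arguments: {"type":"object","properties":{"series":{"type":"array","items":{"type":"array","items":{"type":"number"}}},"force":{"type":"number"}},"required":["series"]}

```bash
mkdir -p pics && ls && python3 - <<'E'
from plant import robot
import cv2
s=robot.read_state(); print(s['eef_pos'],s['tool_rot'],s['grip_width'],s['wrist_force'],robot.hold_point_z)
for n in('side','top'):
    c=robot.read_camera(n); cv2.imwrite(f'pics/{n}0.png',c['pixels'][:,:,::-1]); print(n,c['fov_y'],c['cx'],c['cy'],c['xyz'],c['orientation'],[k for k in c])
E
```

```text
pics
[0.14578703 0.55556404 0.21362904] [-4.02225649e-01 -3.11512216e+00  2.77457015e-03] 0.9979298964365053 [ 0.01806741  0.47779284 -1.11810664] -0.0187
side 57.934763770240885 282.7478007221139 214.38133829697156 [0.23020857 0.64694821 0.50674436] [-0.63301557  2.42129307 -1.42458695] ['pixels', 'fov_y', 'cx', 'cy', 'xyz', 'orientation']
top 45.02650590263996 280.07515111675474 208.84854963754668 [ 0.51988833 -0.06429233  1.28431352] [-2.18075543  2.19218227 -0.05247417] ['pixels', 'fov_y', 'cx', 'cy', 'xyz', 'orientation']
```

View pics/top0.png

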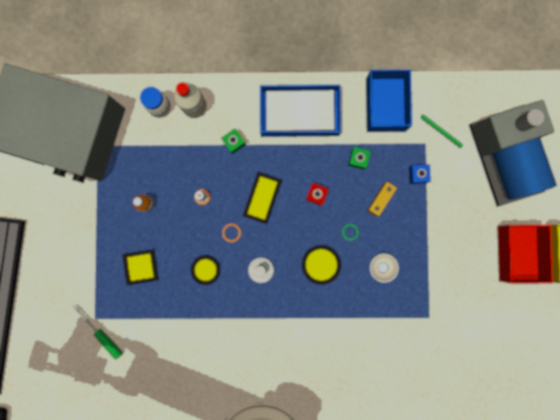

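View pics/side0.png

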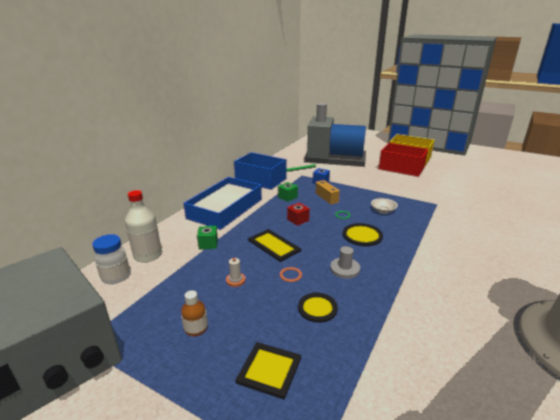

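```bash
cat > h.py <<'E'
from plant import robot
import cv2, numpy as np
from scipy.spatial.transform import Rotation as R
def cam(n):
    c=robot.read_camera(n); h=c['pixels'].shape[0]
    c['f']=h/2/np.tan(np.radians(c['fov_y'])/2); c['R']=R.from_rotvec(c['orientation']).as_matrix()
    c['o']=np.array(c['xyz']); c['hsv']=cv2.cvtColor(c['pixels'],cv2.COLOR_RGB2HSV); return c
def cast(c,uv,z):
    uv=np.atleast_2d(np.asarray(uv,float)); d=np.c_[(uv[:,0]-c['cx'])/c['f'],(uv[:,1]-c['cy'])/c['f'],np.ones(len(uv))]@c['R'].T
    return c['o'][:2]+d[:,:2]*((z-c['o'][2])/d[:,2])[:,None]
def proj(c,p):
    q=(np.asarray(p)-c['o'])@c['R']; return c['f']*q[:2]/q[2]+[c['cx'],c['cy']]
def mask(c,kind):
    H,S,V=[x.astype(int) for x in cv2.split(c['hsv'])]
    m={'yellow':(abs(H-29)<6)&(S>150)&(V>90),'red':((H<6)|(H>172))&(S>150)&(V>60),
       'brass':(H>12)&(H<25)&(S>110)&(V>90),'notblue':~((abs(H-112)<14)&(S>90))}[kind]
    return m.astype(np.uint8)
def comp(c,kind,uv,rad=30):
    m=mask(c,kind); w=np.zeros_like(m); cv2.circle(w,(int(uv[0]),int(uv[1])),rad,1,-1); m&=w
    n,l,st,_=cv2.connectedComponentsWithStats(m); k=1+np.argmax(st[1:,4]); m=(l==k).astype(np.uint8)
    return max(cv2.findContours(cv2.resize(m*255,None,fx=8,fy=8,interpolation=cv2.INTER_LINEAR)//128,cv2.RETR_EXTERNAL,cv2.CHAIN_APPROX_NONE)[0],key=cv2.contourArea)
def measure(c,kind,uv,z,rad=30):
    k=comp(c,kind,uv,rad); p=(cast(c,(k[:,0]+.5)/8-.5,z)*1000).astype(np.float32)
    M=cv2.moments(p.reshape(-1,1,2)); ctr=np.array([M['m10'],M['m01']])/M['m00']
    (x,y),(a,b),t=cv2.minAreaRect(p); t=t if a>=b else t+90   # long side angle, world deg
    return ctr.round(1),(round(a,1),round(b,1)),round((t+90)%180-90,1),round(M['m00'])
E
python3 - <<'E'
from h import *
c=cam('top')
for n,k,uv,z,r in [('bignest','yellow',(322,265),.004,25),('smallnest','yellow',(205,270),.004,25),('sqnest','yellow',(141,267),.004,25),('oblnest','yellow',(263,197),.004,32),
 ('flange','notblue',(261,270),.010,22),('feed','notblue',(202,197),.008,16),('red','red',(318,194),.02,18),('bar','brass',(383,199),.02,25),('bottle','notblue',(143,203),.04,20)]:
    print(n,*measure(c,k,uv,z,r))
s=cam('side')
for n,uv,r in [('bignest',(362,235),30),('smallnest',(318,307),30),('sqnest',(269,369),45),('oblnest',(274,244),35)]: print('side',n,*measure(s,'yellow',uv,.004,r))
print(*measure(s,'red',(298,214),.02,18)); print(*measure(s,'brass',(328,192),.02,22))
print('side flange px',comp(s,'notblue',(346,264),24)[:,0].min(0)/8,comp(s,'notblue',(346,264),24)[:,0].max(0)/8)
E
```

```text
bignest [ 454.7 -152.8] (81.3, 81.8) -45.4 5223
smallnest [443.2 138.7] (57.2, 56.7) 45.1 2580
sqnest [450.4 303.5] (66.3, 65.2) 9.2 3991
oblnest [624.2  -4.8] (52.0, 106.0) -18.6 5178
flange [442.3  -1.3] (69.0, 68.8) 44.9 3744
feed [627.1 147.2] (45.5, 45.4) 89.7 1663
red [ 631.8 -143.6] (45.3, 47.4) -22.3 1925
bar [ 618.4 -305.3] (33.4, 89.4) -33.1 2693
bottle [610.3 288.1] (56.9, 46.7) 89.7 2076
side bignest [ 455.4 -152.7] (83.1, 79.6) 29.1 5024
side smallnest [443.2 139.6] (57.2, 54.2) 29.2 2431
side sqnest [450.9 303.7] (62.4, 61.1) 8.8 3616
side oblnest [625.9  -5.8] (49.2, 102.6) -19.3 4598
[ 630.1 -140.2] (57.0, 120.8) -61.2 4599
[ 618.  -307.5] (61.3, 158.2) -51.3 6637
side flange px [330. 245.] [360.875 278.875]
```

Both views agree to about 1–2 mm on the nests and the sizes fit, so I start moving. First I square the tool with the world axes.

Request:
arm_command(
  series=[
    [-0.45, -0.35, 0, 0, 0, -0.12, 1],
    [-0.906, -0.692, 0, 0, 0, -0.245, 1],
    [-0.906, -0.692, 0, 0, 0, -0.245, 1],
    [-0.906, -0.692, 0, 0, 0, -0.245, 1],
    [-0.906, -0.692, 0, 0, 0, -0.245, 1],
  ],
  force=40,
)

```text
t: 0.7
eef_pos: [0.2158, 0.4668, 0.2147]
tool_rot: [-0.003, -3.141, -0.001]
wrist_force: [0.4, -0.6, -0.3]
grip_width: 0.996
finger_force: 0.0
```

Request:
arm_command(
  series=[
    [-0.4, -0.4, 0, 0, 0, 0, 1],
    [-0.8, -0.8, 0, 0, 0, 0, 1],
    [-1, -1, 0, 0, 0, 0, 1],
    [-1, -1, 0, 0, 0, 0, 1],
  ],
)

```text
t: 1.1
eef_pos: [0.3184, 0.3649, 0.2148]
tool_rot: [0.007, 3.141, -0.001]
wrist_force: [-0.1, 0.4, 0.3]
grip_width: 1.001
finger_force: 0.0
```

Request:
arm_command(
  series=[
    [-0.4, -0.4, 0, 0, 0, 0, 1],
    [-0.8, -0.8, 0, 0, 0, 0, 1],
    [-1, -1, 0, 0, 0, 0, 1],
    [-1, -1, 0, 0, 0, 0, 1],
  ],
)

```text
t: 1.5
eef_pos: [0.4184, 0.2651, 0.2147]
tool_rot: [0.006, 3.141, -0.0]
wrist_force: [0.8, -0.1, -0.5]
grip_width: 1.002
finger_force: 0.0
```

Request:
arm_command(
  series=[
    [0, -0.4, 0, 0, 0, 0, 1],
    [0, -0.8, 0, 0, 0, 0, 1],
    [0, -1, 0, 0, 0, 0, 1],
    [0, -1, 0, 0, 0, 0, 1],
  ],
)

```text
t: 1.9
eef_pos: [0.4157, 0.1665, 0.2147]
tool_rot: [0.002, 3.142, 0.001]
wrist_force: [-0.7, 0.3, 0.4]
grip_width: 1.0
finger_force: 0.0
```

Request:
arm_command(
  series=[
    [-0.26, -0.4, 0, 0, 0, 0, 1],
    [-0.26, -0.8, 0, 0, 0, 0, 1],
    [-0.26, -1, 0, 0, 0, 0, 1],
    [-0.26, -1, 0, 0, 0, 0, 1],
  ],
)

```text
t: 2.3
eef_pos: [0.4423, 0.0666, 0.2146]
tool_rot: [0.002, 3.142, 0.001]
wrist_force: [-0.4, 0.5, 0.4]
grip_width: 0.997
finger_force: 0.0
```

Request:
arm_command(
  series=[
    [0, -0.4, 0.3, 0, 0, 0, 1],
    [0, -0.68, 0.6, 0, 0, 0, 1],
    [0, -0.68, 0.95, 0, 0, 0, 1],
    [0, -0.68, 0.95, 0, 0, 0, 1],
    [0, -0.68, 0.95, 0, 0, 0, 1],
  ],
)

```text
t: 2.8
eef_pos: [0.4421, 0.0001, 0.1199]
tool_rot: [0.003, -3.141, -0.002]
wrist_force: [-0.1, 0.4, 0.1]
grip_width: 0.999
finger_force: 0.0
```

Request:
arm_command(
  series=[
    [0, -0.01, 0.3, 0, 0, 0, 1],
    [0, -0.01, 0.6, 0, 0, 0, 1],
    [0, -0.01, 0.85, 0, 0, 0, 1],
    [0, -0.01, 1, 0, 0, 0, 1],
    [0, -0.01, 1, 0, 0, 0, 1],
    [0, -0.01, 1, 0, 0, 0, 0],
    [0, -0.01, 1, 0, 0, 0, 0],
    [0, -0.01, 1, 0, 0, 0, 0],
    [0, -0.01, 1, 0, 0, 0, 0],
    [0, -0.01, 1, 0, 0, 0, 0],
    [0, -0.01, 1, 0, 0, 0, 0],
    [0, -0.01, 1, 0, 0, 0, 0],
    [0, -0.01, 1, 0, 0, 0, 0],
    [0, -0.01, 1, 0, 0, 0, 0],
  ],
  force=40,
)

```text
t: 4.2
eef_pos: [0.4419, -0.0026, 0.0196]
tool_rot: [-0.001, -3.141, -0.001]
wrist_force: [0.2, 2.1, 1.6]
grip_width: 0.295
finger_force: 40.0
```

Request:
arm_command(
  series=[
    [0, 0, -0.1, 0, 0, 0, 0],
    [0, 0, -0.25, 0, 0, 0, 0],
    [0, 0, -0.4, 0, 0, 0, 0],
    [0, -0.2, -0.5, 0, 0, 0, 0],
    [0, -0.45, -0.5, 0, 0, 0, 0],
    [0, -0.75, -0.5, 0, 0, 0, 0],
    [0, -1, -0.5, 0, 0, 0, 0],
    [0, -1, -0.5, 0, 0, 0, 0],
  ],
)

```text
t: 5.0
eef_pos: [0.4421, -0.1056, 0.0702]
tool_rot: [0.005, 3.141, -0.003]
wrist_force: [-0.6, 0.0, -4.1]
grip_width: 0.294
finger_force: 40.0
```

Request:
arm_command(
  series=[
    [-0.06, -0.2, 0, 0, 0, 0, 0],
    [-0.127, -0.4, 0, 0, 0, 0, 0],
    [-0.127, -0.5, 0, 0, 0, 0, 0],
    [-0.127, -0.5, 0, 0, 0, 0, 0],
    [-0.127, -0.5, 0, 0, 0, 0, 0],
  ],
)

```text
t: 5.5
eef_pos: [0.454, -0.1519, 0.0693]
tool_rot: [-0.001, -3.14, -0.002]
wrist_force: [1.1, 1.6, -3.2]
grip_width: 0.296
finger_force: 40.0
```

```bash
python3 - <<'E'
from h import *
s=cam('side'); im=s['pixels'][150:330,250:490,::-1]
cv2.imwrite('pics/s1.png',cv2.resize(im,None,fx=3,fy=3,interpolation=cv2.INTER_CUBIC))
print(robot.read_state()['eef_pos'])
E
```

```text
[ 0.45407598 -0.1517573   0.06930472]
```

View pics/s1.png

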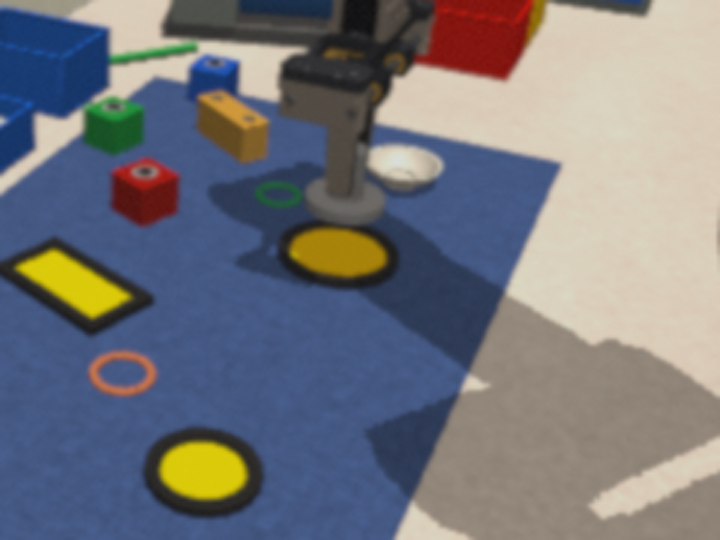

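Request:
arm_command(
  series=[
    [0, -0.01, 0.12, 0, 0, 0, 0],
    [0, -0.01, 0.25, 0, 0, 0, 0],
    [0, -0.01, 0.35, 0, 0, 0, 0],
    [0, -0.01, 0.4, 0, 0, 0, 0],
    [0, -0.01, 0.43, 0, 0, 0, 0],
    [0, -0.01, 0.45, 0, 0, 0, 0],
    [0, -0.01, 0.45, 0, 0, 0, 0],
  ],
)

```text
t: 6.25
eef_pos: [0.4548, -0.1539, 0.0246]
tool_rot: [0.0, 3.142, -0.0]
wrist_force: [0.6, 0.1, -3.1]
grip_width: 0.296
finger_force: 40.0
```

Request:
arm_command(
  series=[
    [0, 0, 0.005, 0, 0, 0, 0],
    [0, 0, 0.01, 0, 0, 0, 0],
    [0, 0, 0.01, 0, 0, 0, 0],
  ],
)

```text
t: 6.55
eef_pos: [0.4548, -0.154, 0.0238]
tool_rot: [0.0, 3.141, -0.0]
wrist_force: [-0.7, 0.3, -2.9]
grip_width: 0.293
finger_force: 40.0
```

Request:
arm_command(
  series=[
    [0, 0, 0.005, 0, 0, 0, 0],
    [0, 0, 0.005, 0, 0, 0, 0],
    [0, 0, 0.01, 0, 0, 0, 0],
    [0, 0, 0.01, 0, 0, 0, 0],
  ],
)

```text
t: 6.95
eef_pos: [0.4549, -0.154, 0.0235]
tool_rot: [-0.0, -3.142, 0.0]
wrist_force: [-3.7, 1.2, 6.9]
grip_width: 0.298
finger_force: 40.0
```

Request:
arm_command(
  series=[
    [0, 0, 0, 0, 0, 0, 0.33],
    [0, 0, 0, 0, 0, 0, 0.5],
    [0, 0, 0, 0, 0, 0, 0.7],
    [0, 0, 0, 0, 0, 0, 0.8],
    [0, 0, 0, 0, 0, 0, 0.8],
    [0, 0, 0, 0, 0, 0, 0.8],
    [0, 0, -0.2, 0, 0, 0, 0.8],
    [0, 0, -0.5, 0, 0, 0, 0.8],
    [0, 0, -1, 0, 0, 0, 0.8],
    [0, 0, -1, 0, 0, 0, 0.8],
  ],
)

```text
t: 7.95
eef_pos: [0.4589, -0.1565, 0.1293]
tool_rot: [0.0, 3.131, -0.011]
wrist_force: [0.5, -0.5, 0.2]
grip_width: 0.802
finger_force: 0.0
```

Request:
arm_command(
  series=[
    [-0.3, 0.4, -0.1, 0, 0, 0, 0.8],
    [-0.6, 0.8, -0.1, 0, 0, 0, 0.8],
    [-0.86, 1, -0.1, 0, 0, 0, 0.8],
    [-0.86, 1, -0.1, 0, 0, 0, 0.8],
  ],
)

```text
t: 8.35
eef_pos: [0.5427, -0.0514, 0.1322]
tool_rot: [-0.006, 3.14, 0.001]
wrist_force: [-0.6, -0.2, 0.2]
grip_width: 0.802
finger_force: 0.0
```

Request:
arm_command(
  series=[
    [-0.3, 0.4, 0, 0, 0, 0, 0.8],
    [-0.6, 0.8, 0, 0, 0, 0, 0.8],
    [-0.86, 1, 0, 0, 0, 0, 0.8],
    [-0.86, 1, 0, 0, 0, 0, 0.8],
  ],
)

```text
t: 8.75
eef_pos: [0.6281, 0.048, 0.1317]
tool_rot: [-0.004, 3.141, 0.001]
wrist_force: [-0.7, -0.5, -0.3]
grip_width: 0.804
finger_force: 0.0
```

Request:
arm_command(
  series=[
    [0, 0.4, 0, 0, 0, 0, 0.8],
    [0, 0.8, 0, 0, 0, 0, 0.8],
    [0, 1, 0, 0, 0, 0, 0.8],
    [0, 1, 0, 0, 0, 0, 0.8],
    [0, 1, 0, 0, 0, 0, 0.8],
  ],
)

```text
t: 9.25
eef_pos: [0.6262, 0.1447, 0.1322]
tool_rot: [-0.001, -3.141, 0.001]
wrist_force: [0.1, -0.4, 0.2]
grip_width: 0.8
finger_force: 0.0
```

```bash
python3 - <<'E'
from h import *
s=cam('side'); t=cam('top'); a=s['pixels'][200:380,150:390,::-1]; b=t['pixels'][220:310,240:400,::-1]; 
a=cv2.resize(a,(400,300)); b=cv2.resize(b,(400,225)); cv2.imwrite('pics/s2.png',np.hstack([a,cv2.copyMakeBorder(b,0,75,0,0,0)]))
print(robot.read_state()['eef_pos'])
E
```

```text
[0.62655182 0.14422694 0.13241183]
```

View pics/s2.png

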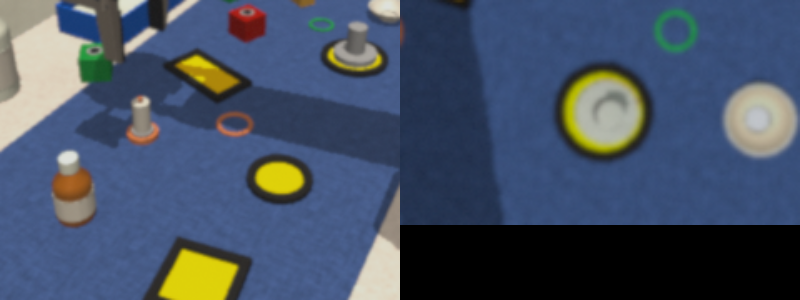

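The flange sits in its nest with yellow all round it. Next is the feedthrough.

Request:
arm_command(
  series=[
    [0, 0.03, 0.4, 0, 0, 0, 0.8],
    [0, 0.03, 0.6, 0, 0, 0, 0.8],
    [0, 0.03, 0.6, 0, 0, 0, 0.8],
    [0, 0.03, 0.6, 0, 0, 0, 0.8],
  ],
)

```text
t: 9.75
eef_pos: [0.627, 0.148, 0.073]
tool_rot: [-0.002, -3.142, 0.0]
wrist_force: [-0.5, -0.1, 0.2]
grip_width: 0.798
finger_force: 0.0
```

Request:
arm_command(
  series=[
    [0, 0, 0.2, 0, 0, 0, 0.8],
    [0, 0, 0.4, 0, 0, 0, 0.8],
    [0, 0, 0.52, 0, 0, 0, 0.8],
    [0, 0, 0.52, 0, 0, 0, 0.6],
    [0, 0, 0.52, 0, 0, 0, 0.4],
    [0, 0, 0.52, 0, 0, 0, 0.3],
    [0, 0, 0.52, 0, 0, 0, 0.2],
    [0, 0, 0.52, 0, 0, 0, 0],
    [0, 0, 0.52, 0, 0, 0, 0],
    [0, 0, 0.52, 0, 0, 0, 0],
    [0, 0, 0.52, 0, 0, 0, 0],
    [0, 0, 0.52, 0, 0, 0, 0],
  ],
  force=25,
)

```text
t: 10.95
eef_pos: [0.6268, 0.1491, 0.0208]
tool_rot: [0.0, 3.141, 0.0]
wrist_force: [-0.7, 0.6, 1.3]
grip_width: 0.233
finger_force: 25.0
```

Request:
arm_command(
  series=[
    [0, 0, -0.1, 0, 0, 0, 0],
    [0, 0, -0.25, 0, 0, 0, 0],
    [0, 0, -0.4, 0, 0, 0, 0],
    [0.2, 0, -0.5, 0, 0, 0, 0],
    [0.45, -0.05, -0.5, 0, 0, 0, 0],
    [0.75, -0.1, -0.5, 0, 0, 0, 0],
    [1, -0.1, -0.5, 0, 0, 0, 0],
    [1, -0.1, -0.5, 0, 0, 0, 0],
  ],
)

```text
t: 11.75
eef_pos: [0.5241, 0.1393, 0.0712]
tool_rot: [0.0, -3.14, -0.0]
wrist_force: [0.8, 0.1, -0.7]
grip_width: 0.232
finger_force: 25.0
```

Request:
arm_command(
  series=[
    [0.3, 0, 0, 0, 0, 0, 0],
    [0.6, 0, 0, 0, 0, 0, 0],
    [0.838, 0, 0, 0, 0, 0, 0],
    [0.838, 0, 0, 0, 0, 0, 0],
    [0.838, 0, 0, 0, 0, 0, 0],
    [0.838, 0, 0, 0, 0, 0, 0],
  ],
)

```text
t: 12.35
eef_pos: [0.445, 0.1391, 0.0718]
tool_rot: [0.001, 3.139, 0.0]
wrist_force: [0.3, 0.1, -1.1]
grip_width: 0.237
finger_force: 25.0
```

```bash
python3 - <<'E'
from h import *
s=cam('side'); a=s['pixels'][210:345,230:410,::-1]; cv2.imwrite('pics/s3.png',cv2.resize(a,None,fx=3,fy=3,interpolation=cv2.INTER_CUBIC))
st=robot.read_state(); p=st['eef_pos']; print(p); print((proj(s,[p[0],p[1],p[2]-.0208])-[230,210])*3)
E
```

```text
[0.44473186 0.13906121 0.07148515]
[263.14701938 229.53728187]
```

View pics/s3.png

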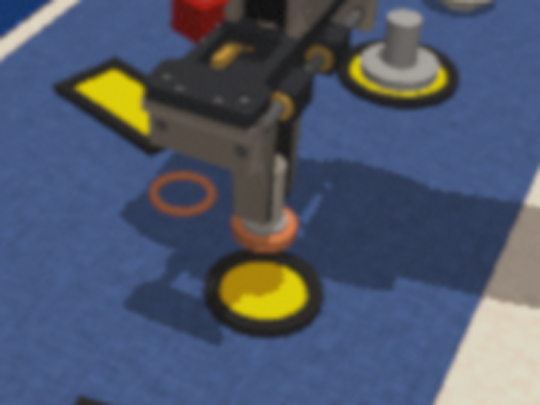

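Request:
arm_command(
  series=[
    [0.01, 0, 0.12, 0, 0, 0, 0],
    [0.01, 0, 0.25, 0, 0, 0, 0],
    [0.01, 0, 0.36, 0, 0, 0, 0],
    [0.01, 0, 0.42, 0, 0, 0, 0],
    [0.01, 0, 0.445, 0, 0, 0, 0],
    [0.01, 0, 0.455, 0, 0, 0, 0],
    [0.01, 0, 0.455, 0, 0, 0, 0],
  ],
)

```text
t: 13.1
eef_pos: [0.4422, 0.1392, 0.0252]
tool_rot: [0.0, 3.141, 0.0]
wrist_force: [0.0, 0.0, -0.6]
grip_width: 0.238
finger_force: 25.0
```

Request:
arm_command(
  series=[
    [0, 0, 0.005, 0, 0, 0, 0],
    [0, 0, 0.01, 0, 0, 0, 0],
    [0, 0, 0.01, 0, 0, 0, 0],
  ],
)

```text
t: 13.4
eef_pos: [0.4424, 0.1392, 0.0247]
tool_rot: [0.0, 3.141, 0.0]
wrist_force: [-1.5, -1.1, 4.4]
grip_width: 0.235
finger_force: 25.0
```

Request:
arm_command(
  series=[
    [0, 0, 0, 0, 0, 0, 0.3],
    [0, 0, 0, 0, 0, 0, 0.45],
    [0, 0, 0, 0, 0, 0, 0.7],
    [0, 0, 0, 0, 0, 0, 0.8],
    [0, 0, 0, 0, 0, 0, 0.8],
    [0, 0, 0, 0, 0, 0, 0.8],
    [0, 0, -0.2, 0, 0, 0, 0.8],
    [0, 0, -0.5, 0, 0, 0, 0.8],
    [0, 0, -0.9, 0, 0, 0, 0.8],
    [0, 0, -1, 0, 0, 0, 0.8],
    [0, 0, -1, 0, 0, 0, 0.8],
  ],
)

```text
t: 14.5
eef_pos: [0.4435, 0.1392, 0.1259]
tool_rot: [0.0, 3.137, 0.0]
wrist_force: [-0.3, 0.4, -0.4]
grip_width: 0.797
finger_force: 0.0
```

Request:
arm_command(
  series=[
    [-0.3, -0.4, 0, 0, 0, 0, 0.9],
    [-0.6, -0.8, 0, 0, 0, 0, 0.9],
    [-0.9, -1, 0, 0, 0, 0, 0.9],
    [-0.9, -1, 0, 0, 0, 0, 0.9],
  ],
)

```text
t: 14.9
eef_pos: [0.5334, 0.0363, 0.1221]
tool_rot: [-0.006, -3.14, 0.001]
wrist_force: [-1.3, -0.1, -0.4]
grip_width: 0.898
finger_force: 0.0
```

Request:
arm_command(
  series=[
    [-0.3, -0.4, 0, 0, 0, 0, 0.9],
    [-0.6, -0.8, 0, 0, 0, 0, 0.9],
    [-0.9, -1, 0, 0, 0, 0, 0.9],
    [-0.9, -1, 0, 0, 0, 0, 0.9],
    [-0.9, -1, 0, 0, 0, 0, 0.9],
  ],
)

```text
t: 15.4
eef_pos: [0.6203, -0.06, 0.1219]
tool_rot: [-0.001, -3.138, -0.003]
wrist_force: [-0.3, -0.4, 0.6]
grip_width: 0.899
finger_force: 0.0
```

```bash
python3 - <<'E'
from h import *
s=cam('side'); t=cam('top'); a=s['pixels'][165:300,220:400,::-1]; b=t['pixels'][130:310,120:440,::-1]
cv2.imwrite('pics/s4.png',np.hstack([cv2.resize(a,(400,300)),cv2.copyMakeBorder(cv2.resize(b,(400,225)),0,75,0,0,0)]))
p=robot.read_state()['eef_pos']; print(p)
# red block top edges in side view
from h import comp
k=comp(s,'red',(298,214),14)
print('red side bbox',k[:,0].min(0)/8,k[:,0].max(0)/8,'pred',proj(s,[.6318,-.1436,.02]))
print(measure(t,'yellow',(141,267),.004,25))
E
```

```text
[ 0.62019507 -0.05926163  0.12286671]
red side bbox [288. 205.] [308.875 224.875] pred [297.99885541 212.92181757]
(array([450.7, 303.5]), (65.9, 64.9), 9.2, 3934)
```

View pics/s4.png

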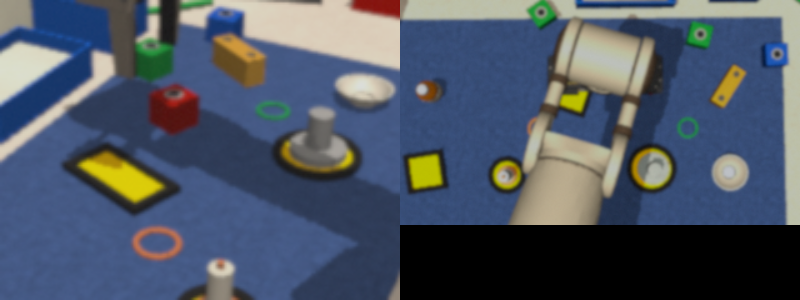

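Request:
arm_command(
  series=[
    [-0.06, -0.4, 0, 0, 0, 0.13, 1],
    [-0.117, -0.8, 0.1, 0, 0, 0.26, 1],
    [-0.117, -0.84, 0.2, 0, 0, 0.372, 1],
    [-0.117, -0.84, 0.4, 0, 0, 0.372, 1],
    [-0.117, -0.84, 0.4, 0, 0, 0.372, 1],
    [-0.117, -0.84, 0.4, 0, 0, 0.372, 1],
    [-0.117, -0.84, 0.4, 0, 0, 0.372, 1],
  ],
)

```text
t: 16.2
eef_pos: [0.634, -0.1442, 0.0854]
tool_rot: [0.606, 3.081, -0.0]
wrist_force: [0.8, -0.2, -0.8]
grip_width: 0.997
finger_force: 0.0
```

```bash
python3 - <<'E'
from h import *
s=cam('side'); a=s['pixels'][165:255,240:360,::-1]; cv2.imwrite('pics/s5.png',cv2.resize(a,None,fx=5,fy=5,interpolation=cv2.INTER_CUBIC))
st=robot.read_state();print(st['eef_pos'],R.from_rotvec(st['tool_rot']).as_matrix().round(3)[:,1])
E
```

```text
[ 0.63415258 -0.14444419  0.08551835] [ 0.379  0.925 -0.   ]
```

View pics/s5.png

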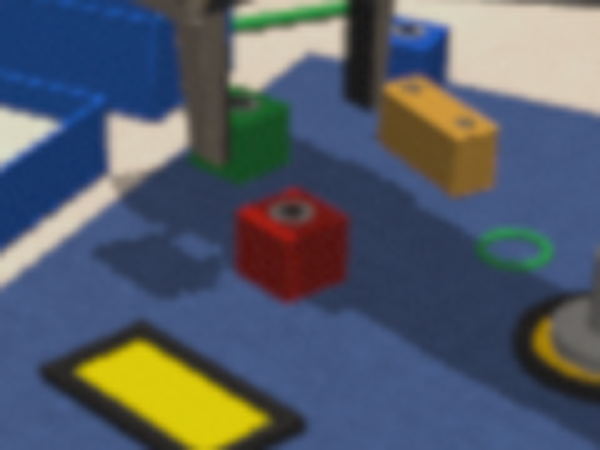

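Request:
arm_command(
  series=[
    [0.02, 0, 0.25, 0, 0, 0, 1],
    [0.02, 0, 0.5, 0, 0, 0, 1],
    [0.02, 0, 0.7, 0, 0, 0, 1],
    [0.02, 0, 0.755, 0, 0, 0, 1],
    [0.02, 0, 0.755, 0, 0, 0, 1],
    [0.02, 0, 0.755, 0, 0, 0, 0.7],
    [0.02, 0, 0.755, 0, 0, 0, 0.6],
    [0.02, 0, 0.755, 0, 0, 0, 0.5],
    [0.02, 0, 0.755, 0, 0, 0, 0],
    [0.02, 0, 0.755, 0, 0, 0, 0],
    [0.02, 0, 0.755, 0, 0, 0, 0],
    [0.02, 0, 0.755, 0, 0, 0, 0],
    [0.02, 0, 0.755, 0, 0, 0, 0],
  ],
  force=30,
)

```text
t: 17.55
eef_pos: [0.6318, -0.144, 0.0087]
tool_rot: [0.608, 3.082, 0.0]
wrist_force: [-0.3, 1.5, 1.3]
grip_width: 0.478
finger_force: 30.0
```

Request:
arm_command(
  series=[
    [0, 0, -0.1, 0, 0, 0, 0],
    [0, 0, -0.3, 0, 0, 0, 0],
    [0, 0, -0.6, 0, 0, -0.05, 0],
    [0, 0, -0.9, 0, 0, -0.15, 0],
    [0, 0, -1, 0, 0, -0.25, 0],
    [0, 0, -1, 0, 0, -0.372, 0],
    [0, 0, -1, 0, 0, -0.372, 0],
    [0, 0, -1, 0, 0, -0.372, 0],
  ],
)

```text
t: 18.35
eef_pos: [0.6312, -0.144, 0.1082]
tool_rot: [-0.005, -3.14, -0.001]
wrist_force: [0.3, 0.7, -2.6]
grip_width: 0.476
finger_force: 30.0
```

Request:
arm_command(
  series=[
    [0.15, 0.3, -0.2, 0, 0, 0, 0],
    [0.35, 0.6, -0.2, 0, 0, 0, 0],
    [0.5, 0.9, -0.2, 0, 0, 0, 0],
    [0.6, 1, -0.2, 0, 0, 0, 0],
    [0.6, 1, -0.2, 0, 0, 0, 0],
  ],
)

```text
t: 18.85
eef_pos: [0.5702, -0.0425, 0.1279]
tool_rot: [-0.0, -3.139, -0.001]
wrist_force: [0.8, -0.4, -2.7]
grip_width: 0.476
finger_force: 30.0
```

Request:
arm_command(
  series=[
    [0.2, 0.35, 0, 0, 0, 0, 0],
    [0.4, 0.7, 0, 0, 0, 0, 0],
    [0.6, 1, 0, 0, 0, 0, 0],
    [0.6, 1, 0, 0, 0, 0, 0],
  ],
)

```text
t: 19.25
eef_pos: [0.5098, 0.0582, 0.1279]
tool_rot: [0.002, -3.139, -0.002]
wrist_force: [-0.0, -0.2, -2.4]
grip_width: 0.478
finger_force: 30.0
```

Request:
arm_command(
  series=[
    [0.2, 0.35, 0, 0, 0, 0, 0],
    [0.4, 0.7, 0, 0, 0, 0, 0],
    [0.6, 1, 0, 0, 0, 0, 0],
    [0.6, 1, 0, 0, 0, 0, 0],
  ],
)

```text
t: 19.65
eef_pos: [0.4506, 0.1576, 0.1283]
tool_rot: [0.002, -3.14, -0.001]
wrist_force: [1.0, -0.1, -2.3]
grip_width: 0.477
finger_force: 30.0
```

Request:
arm_command(
  series=[
    [0, 0.35, 0, 0, 0, 0, 0],
    [0, 0.7, 0, 0, 0, 0, 0],
    [0, 1, 0, 0, 0, 0, 0],
    [0, 1, 0, 0, 0, 0, 0],
    [0, 1, 0, 0, 0, 0, 0],
  ],
)

```text
t: 20.15
eef_pos: [0.453, 0.255, 0.1285]
tool_rot: [0.001, 3.141, -0.001]
wrist_force: [0.2, -0.2, -1.3]
grip_width: 0.477
finger_force: 30.0
```

Request:
arm_command(
  series=[
    [0.01, 0.2, 0, 0, 0, -0.08, 0],
    [0.01, 0.4, 0.2, 0, 0, -0.153, 0],
    [0.01, 0.485, 0.4, 0, 0, -0.153, 0],
    [0.01, 0.485, 0.6, 0, 0, -0.153, 0],
    [0.01, 0.485, 0.75, 0, 0, -0.153, 0],
    [0.01, 0.485, 0.75, 0, 0, -0.153, 0],
    [0.01, 0.485, 0.75, 0, 0, -0.153, 0],
  ],
)

```text
t: 20.85
eef_pos: [0.4515, 0.3036, 0.0539]
tool_rot: [-0.249, 3.132, -0.0]
wrist_force: [0.3, -0.0, -1.5]
grip_width: 0.471
finger_force: 30.0
```

```bash
python3 - <<'E'
from h import *
s=cam('side'); a=s['pixels'][260:420,170:370,::-1]; cv2.imwrite('pics/s6.png',cv2.resize(a,None,fx=3,fy=3,interpolation=cv2.INTER_CUBIC))
st=robot.read_state();p=st['eef_pos'];print(p,R.from_rotvec(st['tool_rot']).as_matrix().round(3)[:,1],(proj(s,p-[0,0,.0087])-[170,260])*3,(proj(s,[.4505,.3035,.004])-[170,260])*3)
E
```

```text
[0.45191748 0.30398902 0.05456034] [-0.158  0.987  0.   ] [293.58655438 266.46370761] [298.18519471 322.66047175]
```

View pics/s6.png

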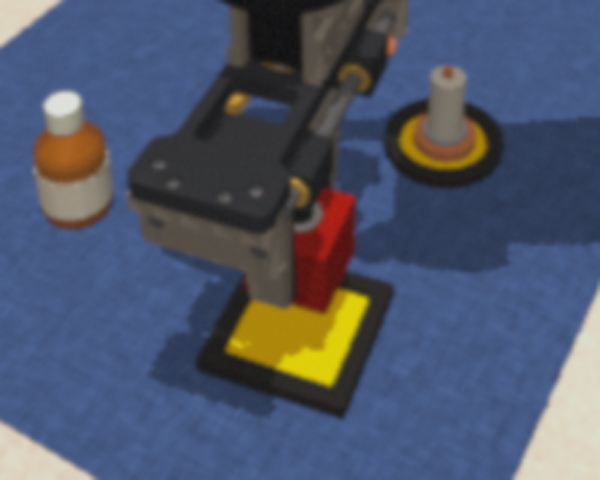

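```bash
python3 - <<'E'
from h import *
s=cam('side'); st=robot.read_state();p=st['eef_pos']; M=R.from_rotvec(st['tool_rot']).as_matrix()
for z in(-.0087,.0313):
  for a,b in((-1,-1),(-1,1),(1,1),(1,-1)):
    q=p+M[:,0]*a*.022+M[:,1]*b*.022; q[2]=p[2]+z; print(z,(q*1000).round(),((proj(s,q)-[170,260])*3).round(1))
k=comp(s,'red',(275,345),25)[:,0]/8; k=(k-[170,260])*3; print('bottom',k[k[:,1].argmax()],'right',k[k[:,0].argmax()],'left',k[k[:,0].argmin()])
E
```

```text
-0.0087 [477. 286.  46.] [270.4 224. ]
-0.0087 [470. 329.  46.] [235.5 287.1]
-0.0087 [427. 322.  46.] [317.7 312.2]
-0.0087 [434. 279.  46.] [348.3 246.2]
0.0313 [477. 286.  86.] [267.9 167.9]
0.0313 [470. 329.  86.] [231.6 229.5]
0.0313 [427. 322.  86.] [316.6 254.2]
0.0313 [434. 279.  86.] [348.4 189.6]
bottom [316.125 308.625] right [353.625 205.5  ] left [294.    235.125]
```

Request:
arm_command(
  series=[
    [0, 0, 0.12, 0, 0, 0, 0],
    [0, 0, 0.24, 0, 0, 0, 0],
    [0, 0, 0.33, 0, 0, 0, 0],
    [0, 0, 0.38, 0, 0, 0, 0],
    [0, 0, 0.4, 0, 0, 0, 0],
    [0, 0, 0.4, 0, 0, 0, 0],
    [0, 0, 0.4, 0, 0, 0, 0],
  ],
)

```text
t: 21.65
eef_pos: [0.4512, 0.3045, 0.0139]
tool_rot: [-0.251, 3.131, 0.0]
wrist_force: [0.8, -0.5, -2.5]
grip_width: 0.473
finger_force: 30.0
```

Request:
arm_command(
  series=[
    [0, 0, 0.005, 0, 0, 0, 0],
    [0, 0, 0.01, 0, 0, 0, 0],
    [0, 0, 0.01, 0, 0, 0, 0],
  ],
)

```text
t: 21.95
eef_pos: [0.451, 0.3044, 0.0127]
tool_rot: [-0.251, 3.131, 0.0]
wrist_force: [0.8, -0.1, -1.8]
grip_width: 0.473
finger_force: 30.0
```

Request:
arm_command(
  series=[
    [0, 0, 0.005, 0, 0, 0, 0],
    [0, 0, 0.005, 0, 0, 0, 0],
    [0, 0, 0.01, 0, 0, 0, 0],
    [0, 0, 0.01, 0, 0, 0, 0],
  ],
)

```text
t: 22.35
eef_pos: [0.451, 0.3044, 0.0127]
tool_rot: [0.251, -3.131, 0.0]
wrist_force: [-3.6, -2.7, 8.0]
grip_width: 0.477
finger_force: 30.0
```

Request:
arm_command(
  series=[
    [0, 0, 0, 0, 0, 0, 0.52],
    [0, 0, 0, 0, 0, 0, 0.6],
    [0, 0, 0, 0, 0, 0, 0.75],
    [0, 0, 0, 0, 0, 0, 0.8],
    [0, 0, 0, 0, 0, 0, 0.8],
    [0, 0, -0.2, 0, 0, 0, 0.8],
    [0, 0, -0.5, 0, 0, 0, 0.8],
    [0, 0, -0.9, 0, 0, 0.08, 0.8],
    [0, 0, -1, 0, 0, 0.153, 0.8],
    [0, 0, -1, 0, 0, 0.153, 0.8],
    [0, 0, -1, 0, 0, 0.153, 0.8],
  ],
)

```text
t: 23.45
eef_pos: [0.4504, 0.3042, 0.1109]
tool_rot: [0.002, -3.141, 0.001]
wrist_force: [-0.2, -0.7, -0.1]
grip_width: 0.799
finger_force: 0.0
```

Request:
arm_command(
  series=[
    [-0.1, -0.4, -0.2, 0, 0, 0, 0.8],
    [-0.2, -0.8, -0.2, 0, 0, 0, 0.8],
    [-0.27, -1, -0.2, 0, 0, 0, 0.8],
    [-0.27, -1, -0.2, 0, 0, 0, 0.8],
  ],
)

```text
t: 23.85
eef_pos: [0.4775, 0.2021, 0.1299]
tool_rot: [-0.004, -3.139, 0.002]
wrist_force: [0.5, 0.1, -1.0]
grip_width: 0.799
finger_force: 0.0
```

Request:
arm_command(
  series=[
    [-0.1, -0.4, 0, 0, 0, 0, 0.8],
    [-0.2, -0.8, 0, 0, 0, 0, 0.8],
    [-0.28, -1, 0, 0, 0, 0, 0.8],
    [-0.28, -1, 0, 0, 0, 0, 0.8],
  ],
)

```text
t: 24.25
eef_pos: [0.5056, 0.1032, 0.1304]
tool_rot: [-0.003, -3.14, -0.0]
wrist_force: [0.2, -0.1, 0.7]
grip_width: 0.799
finger_force: 0.0
```

Request:
arm_command(
  series=[
    [-0.1, -0.4, 0, 0, 0, 0, 0.8],
    [-0.2, -0.8, 0, 0, 0, 0, 0.8],
    [-0.28, -1, 0, 0, 0, 0, 0.8],
    [-0.28, -1, 0, 0, 0, 0, 0.8],
  ],
)

```text
t: 24.65
eef_pos: [0.5339, 0.004, 0.1307]
tool_rot: [-0.002, -3.14, -0.001]
wrist_force: [0.1, 0.2, 0.4]
grip_width: 0.801
finger_force: 0.0
```

Request:
arm_command(
  series=[
    [-0.1, -0.4, 0, 0, 0, 0, 0.8],
    [-0.2, -0.8, 0, 0, 0, 0, 0.8],
    [-0.28, -1, 0, 0, 0, 0, 0.8],
    [-0.28, -1, 0, 0, 0, 0, 0.8],
  ],
)

```text
t: 25.05
eef_pos: [0.562, -0.0954, 0.1309]
tool_rot: [-0.002, -3.141, -0.001]
wrist_force: [1.3, 0.6, -0.0]
grip_width: 0.798
finger_force: 0.0
```

Request:
arm_command(
  series=[
    [-0.1, -0.4, 0, 0, 0, 0, 0.8],
    [-0.2, -0.8, 0, 0, 0, 0, 0.8],
    [-0.28, -1, 0, 0, 0, 0, 0.8],
    [-0.28, -1, 0, 0, 0, 0, 0.8],
  ],
)

```text
t: 25.45
eef_pos: [0.5901, -0.195, 0.131]
tool_rot: [-0.001, -3.141, -0.001]
wrist_force: [-1.1, -0.1, -0.5]
grip_width: 0.799
finger_force: 0.0
```

```bash
python3 - <<'E'
from h import *
t=cam('top'); s=cam('side')
cv2.imwrite('pics/s7.png',np.hstack([cv2.resize(t['pixels'][130:310,90:440,::-1],(480,247)),cv2.resize(s['pixels'][290:420,170:340,::-1],(320,247))]))
print(robot.read_state()['eef_pos'])
k=comp(s,'brass',(328,192),13)[:,0]/8; print(k.min(0),k.max(0),proj(s,[.6184,-.3053,.02]))
print(measure(t,'red',(141,267),.024,20))
E
```

```text
[ 0.58940271 -0.19283169  0.13082453]
[317. 181.] [338.875 203.875] [327.06438257 191.07996097]
(array([447.8, 307.5]), (42.5, 53.5), -81.1, 1809)
```

View pics/s7.png

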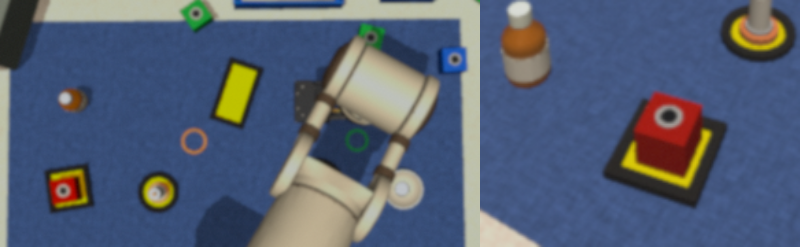

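Request:
arm_command(
  series=[
    [-0.1, -0.4, 0, 0, 0, 0.14, 0.8],
    [-0.2, -0.8, 0, 0, 0, 0.28, 0.8],
    [-0.285, -1, 0.1, 0, 0, 0.42, 0.8],
    [-0.285, -1, 0.3, 0, 0, 0.552, 0.8],
    [-0.285, -1, 0.4, 0, 0, 0.552, 0.8],
    [-0.285, -1, 0.4, 0, 0, 0.552, 0.8],
    [-0.285, -1, 0.4, 0, 0, 0.552, 0.8],
  ],
)

```text
t: 26.25
eef_pos: [0.6183, -0.2939, 0.0919]
tool_rot: [-0.89, -3.013, -0.001]
wrist_force: [-0.1, 0.3, 0.6]
grip_width: 0.799
finger_force: 0.0
```

```bash
python3 - <<'E'
from h import *
st=robot.read_state();p=st['eef_pos'];M=R.from_rotvec(st['tool_rot']).as_matrix()
print(p,M[:,1].round(3),'tool shift to bar',(M.T@(np.array([.6184,-.3053,.009])-p)/.1).round(3))
E
```

```text
[ 0.6183242  -0.29389024  0.09188378] [0.543 0.84  0.   ] tool shift to bar [-0.063 -0.096  0.829]
```

Request:
arm_command(
  series=[
    [-0.063, -0.096, 0.2, 0, 0, 0, 0.8],
    [-0.063, -0.096, 0.4, 0, 0, 0, 0.8],
    [-0.063, -0.096, 0.65, 0, 0, 0, 0.8],
    [-0.063, -0.096, 0.8, 0, 0, 0, 0.8],
    [-0.063, -0.096, 0.82, 0, 0, 0, 0.8],
    [-0.063, -0.096, 0.82, 0, 0, 0, 0.6],
    [-0.063, -0.096, 0.82, 0, 0, 0, 0.45],
    [-0.063, -0.096, 0.82, 0, 0, 0, 0.35],
    [-0.063, -0.096, 0.82, 0, 0, 0, 0],
    [-0.063, -0.096, 0.82, 0, 0, 0, 0],
    [-0.063, -0.096, 0.82, 0, 0, 0, 0],
    [-0.063, -0.096, 0.82, 0, 0, 0, 0],
    [-0.063, -0.096, 0.82, 0, 0, 0, 0],
  ],
  force=40,
)

```text
t: 27.55
eef_pos: [0.6188, -0.3069, 0.0102]
tool_rot: [0.895, 3.01, 0.001]
wrist_force: [1.5, 3.4, 3.9]
grip_width: 0.32
finger_force: 40.0
```

Request:
arm_command(
  series=[
    [0, 0, -0.1, 0, 0, 0, 0],
    [0, 0, -0.25, 0, 0, 0, 0],
    [0, 0, -0.4, 0, 0, -0.08, 0],
    [0, 0, -0.5, 0, 0, -0.16, 0],
    [0, 0, -0.5, 0, 0, -0.235, 0],
    [0, 0, -0.5, 0, 0, -0.235, 0],
    [0, 0, -0.5, 0, 0, -0.235, 0],
  ],
)

```text
t: 28.25
eef_pos: [0.6178, -0.3072, 0.0596]
tool_rot: [-0.522, -3.097, -0.0]
wrist_force: [0.4, -0.3, -2.3]
grip_width: 0.326
finger_force: 40.0
```

Request:
arm_command(
  series=[
    [0.08, 0.2, 0, 0, 0, 0, 0],
    [0.16, 0.5, 0, 0, 0, 0, 0],
    [0.25, 0.8, 0, 0, 0, 0, 0],
    [0.31, 0.957, 0, 0, 0, 0, 0],
    [0.31, 0.957, 0, 0, 0, 0, 0],
  ],
)

```text
t: 28.75
eef_pos: [0.6197, -0.2043, 0.0592]
tool_rot: [-0.516, -3.097, -0.001]
wrist_force: [-0.6, -0.9, -4.6]
grip_width: 0.322
finger_force: 40.0
```

Request:
arm_command(
  series=[
    [0.08, 0.3, 0, 0, 0, 0, 0],
    [0.16, 0.6, 0, 0, 0, 0, 0],
    [0.31, 0.957, 0, 0, 0, 0, 0],
    [0.31, 0.957, 0, 0, 0, 0, 0],
  ],
)

```text
t: 29.15
eef_pos: [0.6214, -0.1028, 0.0592]
tool_rot: [-0.515, -3.097, -0.002]
wrist_force: [0.4, 0.1, -4.1]
grip_width: 0.325
finger_force: 40.0
```

Request:
arm_command(
  series=[
    [0.08, 0.3, 0, 0, 0, 0, 0],
    [0.16, 0.6, 0, 0, 0, 0, 0],
    [0.25, 0.85, 0, 0, 0, 0, 0],
    [0.31, 0.957, 0, 0, 0, 0, 0],
    [0.31, 0.957, 0, 0, 0, 0, 0],
    [0.31, 0.957, 0, 0, 0, 0, 0],
  ],
)

```text
t: 29.75
eef_pos: [0.6242, -0.007, 0.0597]
tool_rot: [0.52, 3.098, -0.002]
wrist_force: [-0.5, -0.9, -2.9]
grip_width: 0.321
finger_force: 40.0
```

```bash
python3 - <<'E'
from h import *
s=cam('side'); a=s['pixels'][180:285,210:350,::-1]; cv2.imwrite('pics/s8.png',cv2.resize(a,None,fx=5,fy=5,interpolation=cv2.INTER_CUBIC))
st=robot.read_state();p=st['eef_pos'];M=R.from_rotvec(st['tool_rot']).as_matrix()
print(p,M[:,1].round(3),'shift',(M.T@(np.array([.6248,-.0053,.0142])-p)/.1).round(3))
for a,b in((-1,-1),(-1,1),(1,1),(1,-1)):
    q=p+M[:,0]*a*.042+M[:,1]*b*.015
    print([((proj(s,q+[0,0,z])-[210,180])*5).round().tolist() for z in(-.0102,.0298)])
E
```

```text
[ 0.62420073 -0.00721889  0.05971443] [ 0.327  0.945 -0.001] shift [0.001 0.02  0.455]
[[289.0, 192.0], [287.0, 119.0]]
[[241.0, 213.0], [238.0, 139.0]]
[[356.0, 283.0], [356.0, 206.0]]
[[405.0, 260.0], [406.0, 184.0]]
```

View pics/s8.png

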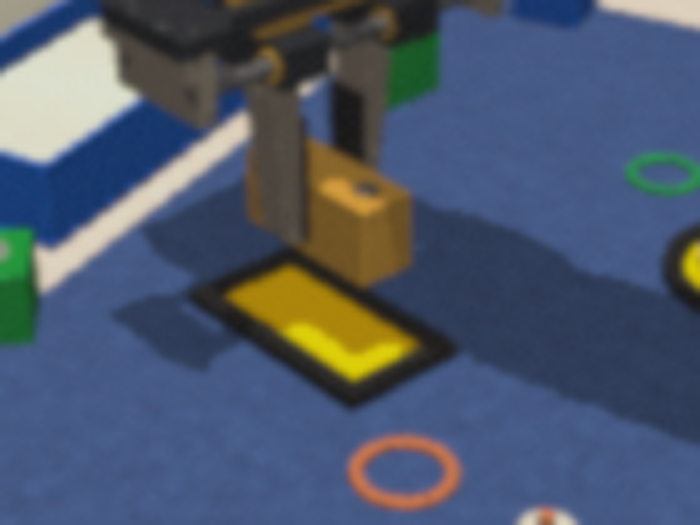

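Request:
arm_command(
  series=[
    [-0.03, 0.02, 0.1, 0, 0, 0, 0],
    [-0.03, 0.02, 0.22, 0, 0, 0, 0],
    [-0.03, 0.02, 0.33, 0, 0, 0, 0],
    [-0.03, 0.02, 0.4, 0, 0, 0, 0],
    [-0.03, 0.02, 0.435, 0, 0, 0, 0],
    [-0.03, 0.02, 0.445, 0, 0, 0, 0],
    [-0.03, 0.02, 0.445, 0, 0, 0, 0],
  ],
)

```text
t: 30.5
eef_pos: [0.6276, -0.0045, 0.0153]
tool_rot: [0.519, 3.098, -0.0]
wrist_force: [-0.3, 0.1, -2.8]
grip_width: 0.323
finger_force: 40.0
```

Request:
arm_command(
  series=[
    [0, 0, 0.005, 0, 0, 0, 0],
    [0, 0, 0.01, 0, 0, 0, 0],
    [0, 0, 0.01, 0, 0, 0, 0],
  ],
)

```text
t: 30.8
eef_pos: [0.6276, -0.0045, 0.0143]
tool_rot: [0.519, 3.098, -0.0]
wrist_force: [-0.3, -0.3, -3.9]
grip_width: 0.326
finger_force: 40.0
```

Request:
arm_command(
  series=[
    [0, 0, 0.005, 0, 0, 0, 0],
    [0, 0, 0.005, 0, 0, 0, 0],
    [0, 0, 0.01, 0, 0, 0, 0],
    [0, 0, 0.01, 0, 0, 0, 0],
  ],
)

```text
t: 31.2
eef_pos: [0.6276, -0.0045, 0.0142]
tool_rot: [0.519, 3.098, -0.0]
wrist_force: [-4.5, 0.7, 5.7]
grip_width: 0.326
finger_force: 40.0
```

Contact. I release, lift, and back away so the arm clears the view.

Request:
arm_command(
  series=[
    [0, 0, 0, 0, 0, 0, 0.37],
    [0, 0, 0, 0, 0, 0, 0.5],
    [0, 0, 0, 0, 0, 0, 0.65],
    [0, 0, 0, 0, 0, 0, 0.65],
    [0, 0, 0, 0, 0, 0, 0.65],
    [0, 0, -0.2, 0, 0, 0, 0.65],
    [0, 0, -0.5, 0, 0, 0, 0.65],
    [0, 0, -0.9, 0, 0, 0, 0.65],
    [0, 0, -1, 0, 0, 0, 0.65],
    [0, 0, -1, 0, 0, 0, 0.65],
  ],
)

```text
t: 32.2
eef_pos: [0.6291, -0.0048, 0.1154]
tool_rot: [0.519, 3.094, -0.0]
wrist_force: [1.0, 0.2, -0.7]
grip_width: 0.652
finger_force: 0.0
```

Request:
arm_command(
  series=[
    [0, -0.3, -0.2, 0, 0, 0, 0.65],
    [0, -0.7, -0.4, 0, 0, 0, 0.65],
    [0, -1, -0.4, 0, 0, 0, 0.65],
    [0, -1, -0.4, 0, 0, 0, 0.65],
  ],
)

```text
t: 32.6
eef_pos: [0.5932, -0.1019, 0.1514]
tool_rot: [-0.525, -3.095, 0.001]
wrist_force: [0.4, 0.2, 0.1]
grip_width: 0.649
finger_force: 0.0
```

Request:
arm_command(
  series=[
    [0, -0.4, 0, 0, 0, 0, 0.65],
    [0, -0.8, 0, 0, 0, 0, 0.65],
    [0, -1, 0, 0, 0, 0, 0.65],
    [0, -1, 0, 0, 0, 0, 0.65],
    [0, -1, 0, 0, 0, 0, 0.65],
  ],
)

```text
t: 33.1
eef_pos: [0.5617, -0.1924, 0.1513]
tool_rot: [-0.52, -3.096, -0.003]
wrist_force: [0.2, -0.1, -0.5]
grip_width: 0.649
finger_force: 0.0
```

```bash
python3 - <<'E'
from h import *
t=cam('top'); s=cam('side')
cv2.imwrite('pics/s9.png',np.hstack([cv2.resize(t['pixels'][160:300,100:360,::-1],(400,215)),cv2.resize(s['pixels'][190:400,150:420,::-1],(400,311))[48:263]]))
cv2.imwrite('pics/s10.png',cv2.resize(s['pixels'][190:400,150:420,::-1],(760,591),interpolation=cv2.INTER_CUBIC))
print(measure(t,'brass',(263,197),.024,26)); print(measure(t,'red',(141,267),.024,20)); print(measure(t,'notblue',(143,203),.04,20))
E
```

```text
(array([631.2,  -9.5]), (34.6, 90.0), -17.5, 2520)
(array([447.7, 307.5]), (44.9, 53.5), -81.1, 1833)
(array([610.4, 288. ]), (56.9, 46.7), 89.7, 2077)
```

View pics/s9.png

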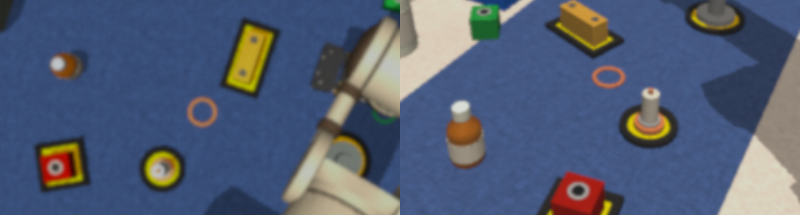

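View pics/s10.png

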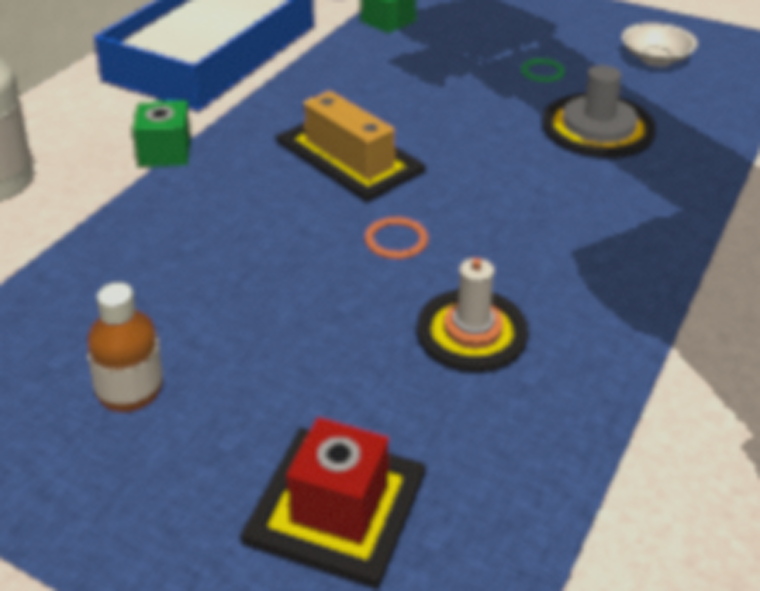

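```bash
python3 - <<'E'
from h import *
s=cam('side'); f=760/270
def loc(pts,ctr,ang):
    w=cast(s,np.array(pts)/f+[150,190],.004)-ctr; a=np.radians(ang); print((w@np.array([[np.cos(a),-np.sin(a)],[np.sin(a),np.cos(a)]])*1000).round(1))
loc([(292,512),(350,538),(384,490)],[.4505,.3035],9)      # red block bottom corners, nest frame, mm
loc([(306,135),(368,180),(394,166)],[.6250,-.0053],-19)  # bar bottom corners
E
```

```text
[[ 19.9  16. ]
 [-16.4  20.3]
 [-23.  -15.5]]
[[ 44.3  11.2]
 [-43.1  15.9]
 [-42.4 -13.6]]
```

Measured in the nest frames, the block and bar corners are well inside their recesses. The bottle has not moved, and the gripper is clear, so I hand the job in.

```bash
python3 -c "
from plant import robot
print(robot.finish_job())"
```

```text
the job is handed in; nothing more can be done
None
```

The flange, feedthrough, red valve block and brass bar each stand flat in their own nest, squared up and set down gently; the bottle is where it was, and the job was handed in at about 33 s.

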